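# Clear the drying-cage gate, draw its sagging bolt and hold the gate ajar

### The arm

A 6-joint arm with a two-finger parallel gripper is mounted at the origin on the work surface. World frame = base frame: x ahead of the robot, y to its left, z up, the work surface at z = 0. Lengths are in m, angles in rad, forces in N, time in s.
With the tool pointing down it reaches from about 0.25 to 0.775 m from the base axis. Payload 4 kg.
Tool frame: the origin (TCP) lies on the centre line of the jaws, within the pads' length; the fingertips stand 8 mm ahead of it and the grasp point (between the pads) lies 11 mm behind it; x points along the fingers, y is the direction in which the jaws open and shut, and the axes are right-handed (so a half turn about x gives the same grasp; the last joint's range is limited). The gripper opens to 85 mm and grips with 20 to 120 N. Pads are 22 mm wide; open, the fingers measure 114 mm over their backs; the gripper's body (76 mm by 85 mm) begins 54 mm behind the grasp point. The pads swing forward as they close: fully open they stand 13 mm farther back than shut.
Start: joints at [-1.253, 0.087, 1.371, -0, 1.684, -0.103], TCP at [0.225, -0.502, 0.239] pointing down, gripper open.
Joint ranges: [-3.1, 3.1], [-0.76, 2.03], [0.27, 2.55], [-1.08, 4.22], [0.17, 2.65], [-2.57, 2.57]. Speed limits (rad/s): [2.79, 2.79, 3.14, 3.14, 3.14, 3.14].

### API

Orientations are given as a rotation vector (axis times angle).
In Python, from station import get_obs, grab_frame, camera_params, finish_job, spot_in, masks_of gives the robot as it stands. The module is installed in compiled form; this text tells all that it offers.
- The arm moves only by the tool drive_tool, never from a script. Its argument "rows" is a list that holds one entry, the list of rows, each a list of 7 numbers: the shift along the world's x, y, z in m, then the turn, a rotation vector about the world's x, y, z in units of 6 degrees (1.0 is 6 degrees), then the closure, from 0 (fully open) to 1 (shut). In form: [[[dx, dy, dz, ax, ay, az, jaw], ...]]. A call has 1 to 12 rows; each row shifts and turns the commanded pose from where the row before left it; what a row does not reach is not made up. A row lasts 1/8 s, in which the tool goes at most 62.5 mm and 10.7 degrees, less where a joint would pass 70% of its speed; a pose out of reach is approached as far as the arm can. A call with a gripper value outside its range is refused whole. The fingers move at their own pace and stop on an object; "newtons" is the grip in N (left out, the last holds). Time passes only in rows, so rows that do not move let the fingers close. It gives the time, the measured TCP pose, the force and the opening at its end, in the units of the state.
- get_obs(): the state, without advancing time (a new reading comes with each control period).
- grab_frame(name): name is "side" or "top" or "wrist"; returns (picture, depth): 400x640x3 uint8, blue, green, red; 400x640 float32, m along the optical axis (not along the pixel's ray), 0 where there is no reading.
- camera_params(name): a dict with "intrinsics" (3x3 intrinsics, pixels), "D" ([k1, k2, p1, p2, k3] as OpenCV has them; the pictures are not rectified), "R" (3x3) and "t" (3): a world point X has camera coordinates R X + t. Camera axes: x right, y down, z forward; pixel columns grow to the right and rows downward; lengths in m; the calibration is good to about 2 mm. A picture is of the moment at which its call begins: read the wrist's pose just before it. camera_params takes no time and is no camera call; for the wrist camera it gives the pose at the moment of the call.
- finish_job(): hands the job in, once; it reports no verdict.
Trained networks look in the newest picture that a camera, given by its name, has taken for a name from the list of things; names that differ only in an ending like _2 or _b are one class to them, and where a whole thing is asked for, a point or a joint stands for the part that bears it (a point fixed in the world has none). Each returns a list of dicts, best first, with "conf" (0 to 1); they miss things now and then, are a little off and sometimes report something else, mostly with a low value. They report only what shows in the picture. A call takes as long as a camera call. They do not tell look-alikes from the thing itself.
- spot_in(thing, camera): "rect" ([centre column, centre row, width, height] in pixels, round what is visible of it).
- masks_of(thing, camera): "mask" (400x640 bool, what is visible of it) and "rect" ([centre column, centre row, width, height] in pixels, round what is visible of it).
The state is a dict: "t": time; "qpos": joint angles; "qd": joint speeds; "joint_efforts": joint torques, N m; "position": TCP position; "orientation": TCP orientation; "ft_force": force on the tool from outside, world axes, zero at the start; "wrist_torque": the same for the moment, N m; "opening": opening from 0.0 (shut) to 1.0 (fully open).
Only numpy, scipy, OpenCV 4.12 (cv2) and the standard library are available. Lean on these libraries where they do the work, as an engineer would, in place of code of your own. Each camera call takes 0.05 s, during which the arm holds its last target. There are 200 camera calls.

### The job

A rice crust lies in the way of the drying cage's gate: first set it down gently, open side up, on the narrow sloping bamboo stand so that it rests flat on both poles by itself. Then draw the gate's sagging bolt, lifting its nose over the bent-up lip of the keeper while you pull, without wrenching the keeper. Pull the spring-closed gate ajar about a hand's breadth (10 cm at the latch edge, not wide) and finish while holding it there with the bolt still drawn, leaving the other crusts and the steel mould where they are.

Things in the scene. Friction and masses are not known exactly. Their poses are not given: they have to be found in the camera images.
- crust: the loose rice crust to move: a hard tan bowl, 110 mm across the rim, 84 mm across the flat underside, 32 mm high, wall 13 mm thick, flaring 22 deg, cavity floor 9 mm up; about 0.11 kg. It lies right in front of the gate, partly under the bolt and handle: draw it towards the robot before raising it. Origin: centre of the underside; z out of the open side.
- stand_poles: top of the fixed stand: two bamboo poles 18 mm thick, centre lines 44 mm apart, sloping 12 deg. Origin midway between, level with their top surfaces, 85 mm above the table; x up the slope (poles from -82 to 93 mm), y across, z square to the slope. A stop batten across the low end: inner face x = -65 mm, top z = 12 mm; a crust against it has its centre at x = -18 mm. Free, room for one crust.
- keeper: bent steel keeper on the fixed latch post. Axes, the cage's: x into the cage, square to the shut gate; y along it towards the hinge; z up. Origin: middle of the top edge of the bent-up lip (5 mm thick, 47 mm wide, across the bolt's way out), 24 mm in front of the gate's face. The strap loop beyond (y -8 to -33 mm) has its top bar's underside 45 mm above, its front wall 18 mm in front of the origin.
- bolt_handle (a point): grip point of the bolt's handle: a round steel stem, 12 mm thick, standing out square from the gate's face towards the robot. The point lies 46 mm in front of that face, 24 mm from the rod's axis, about 180 mm above the table (gate's top edge 210 mm, posts 225 mm). The bare stem goes on 18 mm back to the rod and 14 mm forward to a cap 20 mm across, 8 mm thick.
- bolt_nose (a point): centre of the stop washer (30 mm across, 5 mm thick) welded near the end of the 12 mm rod, 124 mm beyond the handle. At the start it hangs inside the keeper, behind the lip, its underside about 8 mm below the lip's top edge. Raised 8 mm or more it passes over the lip; raised more than about 22 mm it fouls the keeper's top bar.
- bolt (a joint): slide of the bolt, m: 0 fully thrown (0 to 0.007 at the start), 0.046 fully drawn towards the hinge. From 0.027 on the washer is clear of the whole keeper and the gate can swing. About 1.5 N of friction, no spring.
- bolt_sag (a joint): tilt of the bolt in its rear guide, rad: 0 hanging (the rod then slopes 0.07 rad down to the nose), up to 0.115 lifted to the top of the loose front guide. It drops by its weight (0.35 kg). The rear guide is the pivot: 150 mm from the handle towards the hinge with the bolt thrown, less as it is drawn. Raising the handle 8 mm raises the nose about 15 mm.
- gate (a joint): opening of the gate about its upright hinge, rad: 0 shut, growing as it swings out towards the robot (clockwise from above), to 1.2; 0.28 is 10 cm at the latch edge. A spring shuts it when let go: 0.42 N m when shut, 0.76 N m at 0.28 (about 3 N at the handle).
- gate_hinge (a point): point on the gate's upright hinge line, 190 mm above the table, in the plane of its front face. The handle lies 270 mm from this line along the gate with the bolt thrown, 230 mm with it drawn 40 mm. Axes turn with the gate: x into the cage, y from the latch to the hinge, z up.
- gate_leaf: the gate, with the bolt and handle it carries: a wooden frame with wires, 360 mm from hinge line to latch edge, 24 mm thick, from 12 to 210 mm above the table. Origin: on the hinge line at table height; axes as for gate_hinge.
- crust_b: another rice crust like the first, on the table; leave it alone. Origin: centre of the underside.
- crust_c: a third rice crust like the first, on the table; leave it alone. Origin: centre of the underside.
- mould: steel moulding ring, 120 mm across, 30 mm high, wall 3.5 mm, on the table; leave it alone. Origin: centre of the underside.
Not all that is in view belongs to the job. What is shaped like the crust but blue or orange is not meant.

How it is judged:
By the outcome, as a careful person would: the job done as asked, in the order asked, and still so for the second after the job is handed in, while the arm keeps its last pose, push and grip.
It also fails if it takes over 51 s, if anything falls off the work surface, if the arm or the gripper's body presses on something with over 40 N, if the wrist force passes 120 N, or if a joint passes its speed limit or range.

## Working session

There is one attempt and no reset: what is moved stays moved. The work goes in short steps, Python scripts to look and compute and a tool call to move; the robot and the scene stay as the last step left them, time stands still between calls to the robot, and variables do not carry over. Pictures are saved under pics/ and viewed, about 8 in all and at most 12, crops included, and the job is handed in when it is done.

Besides the shell and the picture viewer there is one more tool, called after "Request:" as name([rows], argument=value, ...), one row to a line, values as JSON. drive_tool: Moves the arm, as the interface text tells. Its arguments: {"type":"object","properties":{"rows":{"type":"array"},"newtons":{"type":"number"}},"required":["rows"]}

```bash
mkdir -p pics; cat > h.py <<'E'
import numpy as np,cv2
from station import *
from scipy.spatial.transform import Rotation as Ro
def pts(name,depth,mask):
    c=camera_params(name);v,u=np.nonzero(mask&(depth>0));z=depth[v,u].astype(float)
    n=cv2.undistortPoints(np.stack([u,v],1).astype(float)[:,None],c['intrinsics'],np.array(c['D']))[:,0]
    P=np.c_[n*z[:,None],z]; return (P-np.array(c['t']))@np.array(c['R'])
def px(name,X):
    c=camera_params(name);return cv2.projectPoints(np.atleast_2d(X).astype(float),cv2.Rodrigues(np.array(c['R']))[0],np.array(c['t'],float),c['intrinsics'],np.array(c['D']))[0][:,0]
def snap(name,fn=None):
    p,d=grab_frame(name)
    if fn: cv2.imwrite('pics/'+fn,p)
    return p,d
E
python3 - <<'E'
from h import *
np.set_printoptions(precision=3,suppress=True)
o=get_obs();print(o['t'],o['position'],o['orientation'],o['opening'])
ims=[]
for n in ['top','side']:
    p,d=snap(n); np.save(n+'_d.npy',d); cv2.imwrite(f'pics/{n}0.png',p)
    for th in ['crust','stand_poles','keeper','bolt_handle','bolt_nose','gate_leaf','mould']:
        for m in masks_of(th,n)[:4]:
            P=pts(n,d,m['mask']); 
            if len(P)==0: continue
            print(n,th,round(m['conf'],2),np.round(m['rect']),len(P),'med',np.median(P,0),'lo',np.percentile(P,3,axis=0),'hi',np.percentile(P,97,axis=0))
E
```

```text
0.0 [ 0.225 -0.502  0.238] [ 1.99   0.427 -1.99 ] 0.9992591529172498
top crust 0.81 [224. 244.  44.  41.] 1333 med [0.361 0.283 0.022] lo [0.316 0.233 0.003] hi [0.409 0.327 0.036]
top crust 0.72 [235. 174.  38.  40.] 1241 med [0.552 0.253 0.022] lo [0.505 0.204 0.007] hi [0.596 0.296 0.036]
top crust 0.69 [337. 183.  37.  43.] 1262 med [ 0.534 -0.019  0.023] lo [ 0.486 -0.066  0.007] hi [0.579 0.029 0.037]
top crust 0.66 [396. 272.  39.  43.] 1287 med [ 0.288 -0.178  0.022] lo [ 0.243 -0.224  0.003] hi [ 0.338 -0.129  0.036]
top stand_poles 0.94 [449. 202.  73.  40.] 1099 med [ 0.48  -0.3    0.084] lo [ 0.437 -0.385  0.003] hi [ 0.515 -0.222  0.103]
top keeper 0.91 [408. 153.  29.  27.] 361 med [ 0.577 -0.179  0.214] lo [ 0.556 -0.195  0.144] hi [ 0.603 -0.161  0.226]
top bolt_handle 0.83 [336. 152. 142.  33.] 720 med [ 0.598 -0.033  0.187] lo [ 0.56  -0.167  0.049] hi [0.621 0.145 0.201]
top bolt_nose 0.61 [448. 199.  73.  37.] 1067 med [ 0.48  -0.297  0.084] lo [ 0.437 -0.382  0.065] hi [ 0.518 -0.222  0.103]
top bolt_nose 0.58 [337. 150. 142.  34.] 753 med [ 0.597 -0.033  0.187] 
[... 890 characters left out ...]
148.  31.  38.] 459 med [ 0.484 -0.284  0.08 ] lo [ 0.437 -0.38   0.   ] hi [ 0.524 -0.223  0.098]
side keeper 0.65 [302. 147.  17.  26.] 223 med [ 0.574 -0.178  0.187] lo [ 0.555 -0.375  0.018] hi [ 0.605 -0.161  0.225]
side bolt_handle 0.84 [290. 181.  37.  72.] 343 med [ 0.595 -0.046  0.185] lo [ 0.555 -0.179  0.082] hi [0.619 0.15  0.2  ]
side bolt_nose 0.83 [290. 181.  33.  71.] 337 med [ 0.597 -0.045  0.185] lo [ 0.555 -0.179  0.047] hi [0.626 0.146 0.201]
side gate_leaf 0.81 [281. 195.  58.  99.] 2141 med [0.629 0.017 0.188] lo [ 0.575 -0.162  0.016] hi [0.663 0.184 0.212]
side mould 0.8 [323. 338.  41.  45.] 589 med [0.441 0.407 0.016] lo [ 0.392  0.364 -0.003] hi [0.501 0.481 0.031]
```

View pics/top0.png

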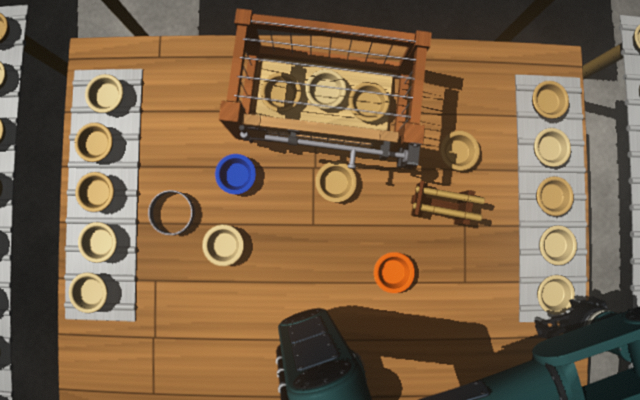

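View pics/side0.png

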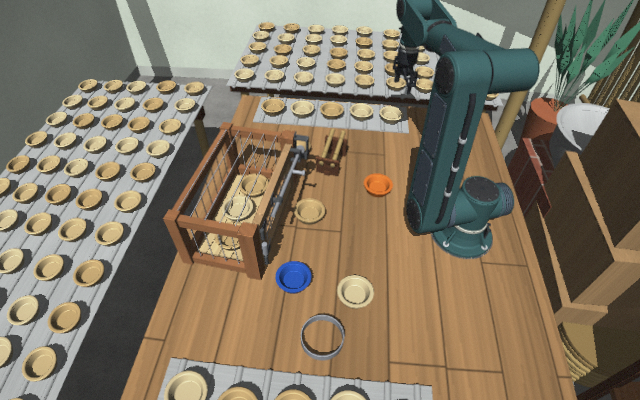

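The top view shows the target crust at about (337,183) in front of the gate, the stand at about (449,202), the keeper at (408,153) and the handle at (352,155). The blue and orange bowls are decoys. The side view agrees. Next I'll fit the stand, gate and handle.

```bash
cat > m.py <<'E'
from h import *
np.set_printoptions(precision=3,suppress=True)
def stand(P):
    P=P[(P[:,2]>.055)&(P[:,2]<.125)]; c=P.mean(0); return c,np.linalg.svd(P-c,full_matrices=False)[2],len(P)
for n in ['top','side']:
    d=np.load(n+'_d.npy'); A=pts(n,d,np.ones(d.shape,bool))
    s=A[(abs(A[:,0]-.48)<.06)&(abs(A[:,1]+.3)<.12)]
    c,V,k=stand(s); print(n,'stand',c,V[0],V[1],V[2],k)
    S=s[(s[:,2]>.055)]
    for y in np.arange(-.40,-.19,.02):
        q=S[abs(S[:,1]-y)<.01]
        if len(q): print('  y%.2f'%y,np.round(np.histogram(q[:,0],bins=np.arange(.43,.54,.01))[0]),'zmax',np.percentile(q[:,2],[50,95]))
    # gate top rail
    g=A[(A[:,2]>.203)&(A[:,2]<.217)&(A[:,0]>.54)&(A[:,0]<.7)&(A[:,1]>-.16)&(A[:,1]<.22)]
    print('gate rail',len(g))
    for y in np.arange(-.16,.22,.03):
        q=g[abs(g[:,1]-y)<.015]
        if len(q)>3: print('  y%.2f'%y,np.percentile(q[:,0],[2,50,98]),np.median(q[:,2]))
    b=A[(A[:,2]>.16)&(A[:,2]<.2)&(A[:,0]>.5)&(A[:,0]<.585)&(A[:,1]>-.1)&(A[:,1]<.1)]
    print('handle',len(b),b[np.argsort(b[:,0])][::4])
E
python3 m.py; python3 - <<'E'
import cv2,numpy as np
a=cv2.imread('pics/top0.png')[110:260,215:515]
b=cv2.imread('pics/side0.png')[110:290,240:400]
cv2.imwrite('pics/crop.png',np.vstack([cv2.resize(a,(720,360),interpolation=2)]))
E
```

```text
top stand [ 0.474 -0.305  0.083] [-0.184 -0.975  0.125] [-0.983  0.184 -0.014] [-0.01  -0.125 -0.992] 1313
  y-0.40 [0 0 0 0 1 2 0 0 0 0 0] zmax [0.101 0.103]
  y-0.38 [22 15  0  0 24 27 15  8  0  0  0] zmax [0.101 0.106]
  y-0.36 [33 33 21 40 41 37 29 24  1  0  0] zmax [0.082 0.101]
  y-0.34 [26 34 15  1  0 24 31  3  0  0  0] zmax [0.092 0.097]
  y-0.32 [ 1 31 25  0  0 15 32 11  0  0  0] zmax [0.089 0.093]
  y-0.30 [ 0 21 30  6  0  0 34 25  0  0  0] zmax [0.084 0.089]
  y-0.28 [ 0  8 34 15  0  0 23 33  3  0  0] zmax [0.08  0.085]
  y-0.26 [ 0  0 29 27  2  0 11 31 16  5  0] zmax [0.075 0.081]
  y-0.24 [ 0  9 21 27 11 12 17 26 23 20  7] zmax [0.074 0.085]
  y-0.22 [ 0 11 18 28 21 11  8 14 13  0  0] zmax [0.082 0.086]
gate rail 1854
  y-0.16 [0.608 0.618 0.629] 0.21071297261025704
  y-0.13 [0.575 0.613 0.633] 0.2107773258612805
  y-0.10 [0.612 0.624 0.636] 0.21101904926269707
  y-0.07 [0.616 0.627 0.64 ] 0.2112470988054658
  y-0.04 [0.619 0.631 0.643] 0.21132787833000607
  y-0.01 [0.622 0.634 0.647] 0.21120840595948
  y0.02 [0.625 0.637 0.65 ] 0.2109321553335914
  y0.05 [0.628 0.64  0.
[... 1783 characters left out ...]
.20939915851535487
  y-0.01 [0.623 0.633 0.646] 0.20983803299474976
  y0.02 [0.625 0.636 0.648] 0.20945713961205975
  y0.05 [0.628 0.64  0.652] 0.2095311260699105
  y0.08 [0.629 0.642 0.657] 0.20998161421015699
  y0.11 [0.631 0.646 0.659] 0.20967757381467872
  y0.14 [0.638 0.65  0.662] 0.2093769627306646
  y0.17 [0.642 0.653 0.665] 0.20936254122404374
  y0.20 [0.644 0.652 0.668] 0.20926923166973987
handle 48 [[ 0.549 -0.049  0.186]
 [ 0.551 -0.04   0.181]
 [ 0.552 -0.046  0.189]
 [ 0.555 -0.045  0.18 ]
 [ 0.558 -0.042  0.183]
 [ 0.561 -0.044  0.181]
 [ 0.565 -0.047  0.186]
 [ 0.568 -0.043  0.181]
 [ 0.571 -0.046  0.178]
 [ 0.574 -0.045  0.178]
 [ 0.578 -0.046  0.186]
 [ 0.582 -0.049  0.182]]
```

View pics/crop.png

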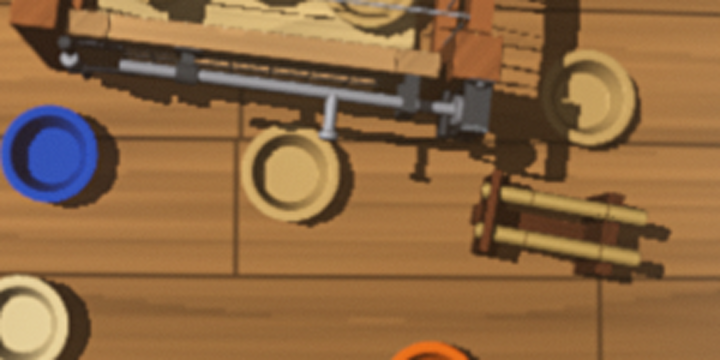

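The crop shows the crust rim just under the handle (tip at about (330,137) in the crop). The stand's batten is at its left, low end (about (488,215) in the crop). Next I'll plan the approach to the crust's near wall, with the tool tilted 22° along the wall and facing the same way as the stand.

```bash
cat >> h.py <<'E'
def frame(a,j):
    a=np.array(a,float);a/=np.linalg.norm(a);j=np.array(j,float);j-=a*(a@j);j/=np.linalg.norm(j)
    return np.c_[a,j,np.cross(a,j)]
def plan(pos,R,lab=''):
    o=get_obs();R0=Ro.from_rotvec(o['orientation']).as_matrix()
    w=Ro.from_matrix(R@R0.T).as_rotvec()/np.radians(6)
    print(lab,'t',round(o['t'],2),'shift',np.round(np.array(pos)-o['position'],4),'turn',np.round(w,3),'|turn|',round(np.linalg.norm(w),2),'open',round(o['opening'],3),'F',np.round(o['ft_force'],1))
def grasp_R(g,tilt,flip=1,roll=0,rax=None):
    g=np.array([g[0],g[1],0.])/np.hypot(*g);z=np.array([0,0,1.])
    a=np.sin(tilt)*g-np.cos(tilt)*z; j=np.cos(tilt)*g+np.sin(tilt)*z
    R=frame(a,flip*j)
    return R
E
python3 - <<'E'
from h import *
o=get_obs();print(np.round(Ro.from_rotvec(o['orientation']).as_matrix(),3),o['qpos'])
g=(.98,-.19)
for f in (1,-1):
  plan([.490,-.010,.0194],grasp_R(g,np.radians(22),f),f)
E
```

```text
[[ 0.     0.408 -0.913]
 [-0.    -0.913 -0.408]
 [-1.     0.     0.   ]] [-1.25311339e+00  8.71547057e-02  1.37069002e+00 -1.72689993e-06
  1.68361775e+00 -1.03076964e-01]
1 t 0.8 shift [ 0.2653  0.492  -0.22  ] turn [-2.367 -2.983  9.037] |turn| 9.81 open 1.003 F [-1.6  0.  -0.2]
-1 t 0.8 shift [ 0.2653  0.492  -0.22  ] turn [  3.526  -2.798 -20.541] |turn| 21.03 open 1.003 F [-1.6  0.  -0.2]
```

Request:
drive_tool([
  [[0.0225, 0.0492, -0.01, -0.237, -0.298, 0.904, 0.4], [0.0225, 0.0492, -0.01, -0.237, -0.298, 0.904, 0.4], [0.0225, 0.0492, -0.01, -0.237, -0.298, 0.904, 0.4], [0.0225, 0.0492, -0.01, -0.237, -0.298, 0.904, 0.4], [0.0225, 0.0492, -0.01, -0.237, -0.298, 0.904, 0.4], [0.0225, 0.0492, -0.01, -0.237, -0.298, 0.904, 0.4], [0.0225, 0.0492, -0.01, -0.237, -0.298, 0.904, 0.4], [0.0225, 0.0492, -0.01, -0.237, -0.298, 0.904, 0.4], [0.0225, 0.0492, -0.01, -0.237, -0.298, 0.904, 0.4], [0.0225, 0.0492, -0.01, -0.237, -0.298, 0.904, 0.4], [0, 0, 0, 0, 0, 0, 0.4]],
], newtons=30)

```text
t: 2.17
position: [0.4491, -0.0063, 0.138]
orientation: [1.468, 0.808, -1.062]
ft_force: [-0.9, 0.1, -0.4]
opening: 0.603
```

```bash
python3 - <<'E'
from h import *
np.set_printoptions(precision=4,suppress=True)
p,d=snap('wrist','w1.png')
g=(.98,-.19);plan([.490,-.010,.0194],grasp_R(g,np.radians(22)))
for m in masks_of('crust','wrist')[:3]:
    P=pts('wrist',d,m['mask']);r=P[P[:,2]>.027]
    A=np.c_[2*r[:,:2],np.ones(len(r))];s=np.linalg.lstsq(A,(r[:,:2]**2).sum(1),rcond=None)[0]
    print(m['conf'],m['rect'],len(P),np.percentile(P,[2,50,98],axis=0),'fit',s[:2])
E
```

```text
t 2.23 shift [ 0.0407 -0.0017 -0.1194] turn [ 0.006 -0.017 -0.042] |turn| 0.05 open 0.598 F [-0.6 -0.3 -0.5]
0.93 [355.4, 190.3, 98.6, 107.6] 7927 [[ 0.483  -0.0706  0.0088]
 [ 0.5361 -0.0249  0.0249]
 [ 0.5789  0.0257  0.0336]] fit [ 0.5311 -0.0223]
0.93 [183.9, 380.4, 45.1, 36.0] 779 [[ 0.2951 -0.1855  0.0083]
 [ 0.3251 -0.1571  0.0163]
 [ 0.3407 -0.1384  0.0339]] fit [ 0.3868 -0.0838]
0.81 [444.4, 367.0, 49.1, 43.7] 1004 [[ 0.6024 -0.3879  0.0052]
 [ 0.643  -0.3517  0.0244]
 [ 0.6659 -0.3079  0.034 ]] fit [ 0.6378 -0.1791]
```

View pics/w1.png

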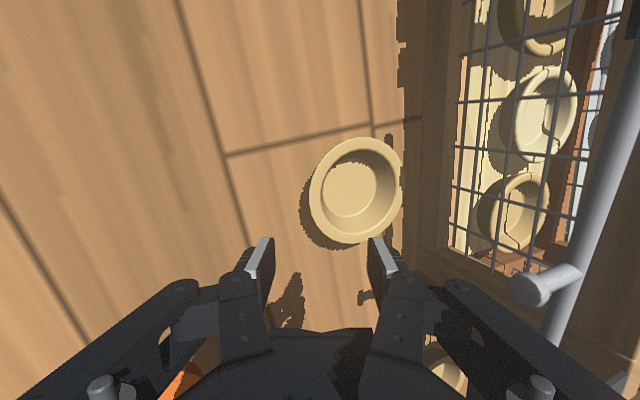

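The wrist view shows the target crust at (355,190), fully visible, between the two jaw planes. The handle cap is well clear at (530,285). Descending and gripping the wall.

Request:
drive_tool([
  [[0.0075, -0.001, -0.024, 0, 0, 0, 0.4], [0.008, -0.001, -0.024, 0, 0, 0, 0.45], [0.008, -0.001, -0.024, 0, 0, 0, 0.5], [0.008, -0.001, -0.024, 0, 0, 0, 0.5], [0.008, -0.001, -0.022, 0, 0, 0, 0.5], [0, 0, 0, 0, 0, 0, 0.5], [0, 0, 0, 0, 0, 0, 0.7], [0, 0, 0, 0, 0, 0, 1], [0, 0, 0, 0, 0, 0, 1], [0, 0, 0, 0, 0, 0, 1]],
], newtons=30)

```text
t: 3.52
position: [0.4908, -0.0155, 0.0233]
orientation: [1.473, 0.797, -1.063]
ft_force: [1.2, -1.2, 3.3]
opening: 0.133
```

Request:
drive_tool([
  [[-0.004, 0.001, 0.002, 0, 0, 0, 1], [-0.012, 0.001, 0, 0, 0, 0, 1], [-0.018, 0.001, 0, 0, 0, 0, 1], [-0.018, 0.001, 0, 0, 0, 0, 1], [-0.018, 0.001, 0, 0, 0, 0, 1], [-0.012, 0.001, 0.01, 0, 0, 0, 1], [-0.01, 0, 0.03, 0, 0, 0, 1], [0, 0, 0.04, 0, 0, 0, 1], [0, 0, 0.04, 0, 0, 0, 1], [0, -0.02, 0.02, 0, 0, 0, 1], [0, 0, 0, 0, 0, 0, 1], [0, 0, 0, 0, 0, 0, 1]],
])

```text
t: 5.03
position: [0.3953, -0.0283, 0.1605]
orientation: [1.472, 0.805, -1.07]
ft_force: [0.4, 0.4, -1.5]
opening: 0.134
```

```bash
cat > crustpose.py <<'E'
from h import *
np.set_printoptions(precision=4,suppress=True)
def local(R,pos,n):
    p,d=snap(n); out=[]
    for m in masks_of('crust',n):
        P=pts(n,d,m['mask']); 
        c=np.median(P,0)
        if np.linalg.norm(c-pos)<.11: out.append((P,m))
    return out,p
def fitpose(P,c0,n0):
    # fit bowl surface of revolution: underside centre c, axis n
    from scipy.optimize import least_squares
    prof=np.array([[0,9],[33,9],[42,32],[55,32],[42,0],[0,0]])/1000.
    prof[1,0]=.042-.014+.009*.404; prof[2,0]=.055-.014
    def res(q):
        n=np.array([q[3],q[4],1]);n/=np.linalg.norm(n);v=P-q[:3];h=v@n;r=np.linalg.norm(v-np.outer(h,n),axis=1)
        X=np.c_[r,h];D=[]
        for a,b in zip(prof[:-1],prof[1:]):
            s=np.clip(((X-a)@(b-a))/((b-a)@(b-a)),0,1);D.append(np.linalg.norm(X-a-s[:,None]*(b-a),axis=1))
        return np.min(D,0)
    s=least_squares(res,[*c0,n0[0]/n0[2],n0[1]/n0[2]],loss='soft_l1',f_scale=.002)
    n=np.array([s.x[3],s.x[4],1]);return s.x[:3],n/np.linalg.norm(n),np.median(res(s.x))
E
python3 - <<'E'
from crustpose import *
o=get_obs();R=Ro.from_rotvec(o['orientation']).as_matrix();pos=np.array(o['position']);print(o['t'],pos,o['opening'],o['ft_force'])
for n in ['wrist','top','side']:
    L,p=local(R,pos,n)
    for P,m in L:
        c,nn,r=fitpose(P,np.median(P,0)-[0,0,.02],[0,0,1]); print(n,m['conf'],len(P),'c',c,'n',nn,r,'rel TCP',c-pos)
    if n=='wrist': cv2.imwrite('pics/w2.png',p)
E
```

```text
5.025 [ 0.3953 -0.0283  0.1605] 0.13352102736823326 [ 0.3729  0.3614 -1.4647]
wrist 0.97 16545 c [ 0.439  -0.0346  0.1365] n [ 0.0131 -0.0354  0.9993] 0.00038326056910436163 rel TCP [ 0.0437 -0.0064 -0.024 ]
side 0.94 599 c [ 0.4392 -0.0373  0.138 ] n [ 0.0088 -0.0358  0.9993] 0.0010379077231439796 rel TCP [ 0.0439 -0.009  -0.0226]
```

View pics/w2.png

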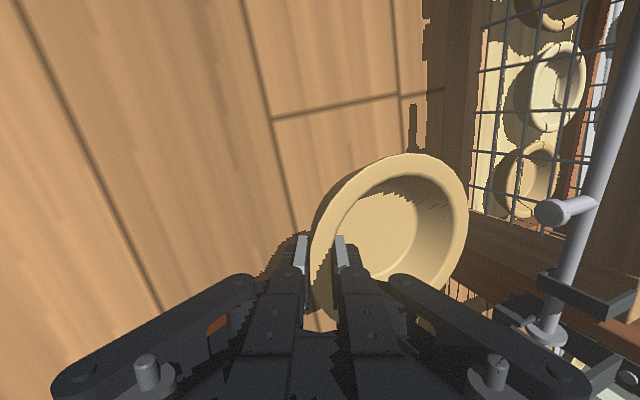

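The crust is held cleanly by its near wall at about (390,230) with its open side up. The wrist and side fits agree. Now I'll fit the stand precisely and plan the placing.

```bash
cat > st.py <<'E'
from h import *
from scipy.optimize import least_squares
np.set_printoptions(precision=4,suppress=True)
sl=np.radians(12)
def Rs(yaw):
    u=np.array([np.cos(yaw),np.sin(yaw),0]);x=np.cos(sl)*u+np.sin(sl)*np.array([0,0,1]);y=np.cross([0,0,1],u);return np.c_[x,y,np.cross(x,y)]
def res(q,P):
    L=(P-q[:3])@Rs(q[3]);D=[]
    for s in (-1,1):
        a=np.clip(L[:,0],-.082,.093);r=np.hypot(L[:,1]-s*.022,L[:,2]+.009)
        D.append(np.hypot(r-.009,L[:,0]-a))
    return np.min(D,0)
def stand(P):
    q=[.474,-.295,.085,np.arctan2(-.98,-.19)]
    for _ in range(3):
        L=(P-np.array(q[:3]))@Rs(q[3]);k=(abs(L[:,1])<.04)&(L[:,2]>-.012)&(L[:,2]<.006)&(abs(L[:,0])<.11)
        q=least_squares(res,q,args=(P[k],),loss='soft_l1',f_scale=.002).x
    L=(P-q[:3])@Rs(q[3]);b=L[(L[:,2]>.003)&(L[:,2]<.018)&(abs(L[:,1])<.04)&(abs(L[:,0])<.11)]
    pe=L[(abs(L[:,2])<.006)&(abs(abs(L[:,1])-.022)<.006)&(abs(L[:,0])<.13)]
    return q,k.sum(),np.median(res(q,P[k])),'batten',np.percentile(b[:,0],[5,50,90,97]),b[:,2].max(),'poles x',np.percentile(pe[:,0],[1,99])
E
python3 - <<'E'
from st import *
for n in ['top','side']:
    d=np.load(n+'_d.npy');A=pts(n,d,np.ones(d.shape,bool));A=A[(abs(A[:,0]-.48)<.1)&(abs(A[:,1]+.3)<.14)&(A[:,2]>.05)]
    print(n,*stand(A))
E
```

```text
top [ 0.4765 -0.2984  0.0861 -1.7586] 918 0.0010537914721817738 batten [-0.0744 -0.0692 -0.0362  0.06  ] 0.01652940148475404 poles x [-0.0804  0.0902]
side [ 0.4756 -0.3003  0.0846 -1.7519] 332 0.0016605227785489994 batten [-0.0742 -0.0701 -0.0622 -0.0104] 0.01680090179845071 poles x [-0.0815  0.0868]
```

```bash
python3 - <<'E'
from st import *
o=get_obs();R0=Ro.from_rotvec(o['orientation']).as_matrix();pos=np.array(o['position'])
O=np.array([.476,-.299,.0855]);S=Rs(-1.756);rel=np.array([.0438,-.0075,-.0235]);n=np.array([.011,-.0355,.999]);n/=np.linalg.norm(n)
w=np.cross(n,S[:,2]);w*=np.arcsin(np.linalg.norm(w))/np.linalg.norm(w);D=Ro.from_rotvec(w).as_matrix()
np.save('D.npy',D);print(S)
for h in (.05,.002):
    T=O+S@[-.015,0,h]-D@rel;plan(T,D@R0,h);print(T)
E
```

```text
[[-0.1801  0.9829  0.0383]
 [-0.9614 -0.1841  0.2044]
 [ 0.2079  0.      0.9781]]
0.05 t 5.33 shift [ 0.0407 -0.2329 -0.0087] turn [-2.304  0.265  0.035] |turn| 2.32 open 0.13 F [-0.   0.5 -1. ]
[ 0.4374 -0.2615  0.1535]
0.002 t 5.33 shift [ 0.0389 -0.2427 -0.0557] turn [-2.304  0.265  0.035] |turn| 2.32 open 0.13 F [-0.   0.5 -1. ]
[ 0.4356 -0.2713  0.1066]
```

Request:
drive_tool([
  [[0.004, -0.02, 0.004, -0.23, 0.026, 0.003, 1], [0.006, -0.034, 0.004, -0.345, 0.04, 0.005, 1], [0.006, -0.034, 0, -0.345, 0.04, 0.005, 1], [0.006, -0.034, 0, -0.345, 0.04, 0.005, 1], [0.006, -0.034, -0.002, -0.345, 0.04, 0.005, 1], [0.006, -0.034, -0.005, -0.345, 0.04, 0.005, 1], [0.005, -0.03, -0.005, -0.345, 0.034, 0.005, 1], [0.0017, -0.013, -0.0047, 0, 0, 0, 1], [0, 0, 0, 0, 0, 0, 1], [0, 0, 0, 0, 0, 0, 1]],
])

```text
t: 6.58
position: [0.4379, -0.2614, 0.1547]
orientation: [1.256, 0.668, -1.14]
ft_force: [0.4, -0.5, -1.0]
opening: 0.129
```

```bash
cat > chk.py <<'E'
from crustpose import *
import st,sys
o=get_obs();R=Ro.from_rotvec(o['orientation']).as_matrix();pos=np.array(o['position']);print(o['t'],pos,o['opening'],o['ft_force'])
O=np.array([.476,-.299,.0855]);S=st.Rs(-1.756)
for n in ['wrist','top','side']:
    L,p=local(R,O+[0,0,.03],n)
    for P,m in L:
        c,nn,r=fitpose(P,np.median(P,0)-[0,0,.02],S[:,2]); print(n,m['conf'],len(P),'c',c,'in stand',(c-O)@S,'n in stand',nn@S,r)
    if len(sys.argv)>1: cv2.imwrite(f'pics/{sys.argv[1]}_{n}.png',p)
E
python3 chk.py a; python3 - <<'E'
from h import *
o=get_obs();pos=np.array(o['position']);print(np.array([ 0.4356,-0.2713,0.1066])-pos)
E
```

```text
6.575 [ 0.4379 -0.2614  0.1547] 0.12935055616849217 [ 0.3631 -0.5489 -1.0273]
wrist 0.98 16268 c [ 0.4809 -0.2732  0.1321] in stand [-0.016   0.0001  0.0511] n in stand [-0.0015 -0.0044  1.    ] 0.00037466390986348914
top 0.9 1418 c [ 0.481  -0.2712  0.1341] in stand [-0.0175 -0.0002  0.0534] n in stand [-0.002  -0.0015  1.    ] 0.0012195189470455615
side 0.75 476 c [ 0.4792 -0.2746  0.1333] in stand [-0.0141 -0.0013  0.0518] n in stand [0.0205 0.0156 0.9997] 0.0013902661674909233
[-0.00238919 -0.00964952 -0.04838128]
```

Request:
drive_tool([
  [[-0.001, -0.006, -0.015, 0, 0, 0, 1], [-0.0007, -0.003, -0.015, 0, 0, 0, 1], [-0.0005, -0.0025, -0.01, 0, 0, 0, 1], [-0.0002, -0.001, -0.005, 0, 0, 0, 1], [0, -0.0004, -0.002, 0, 0, 0, 1], [0, 0, 0, 0, 0, 0, 1]],
])

```text
t: 7.62
position: [0.4357, -0.2751, 0.1079]
orientation: [1.255, 0.667, -1.14]
ft_force: [0.1, 0.1, -0.6]
opening: 0.131
```

Request:
drive_tool([
  [[0, -0.0003, -0.0015, 0, 0, 0, 1], [0, 0, 0, 0, 0, 0, 1]],
])

```text
t: 7.88
position: [0.4356, -0.2753, 0.1064]
orientation: [1.255, 0.667, -1.14]
ft_force: [-0.3, -0.0, -0.9]
opening: 0.13
```

Request:
drive_tool([
  [[0, -0.0003, -0.001, 0, 0, 0, 1], [0, 0, 0, 0, 0, 0, 1]],
])

```text
t: 8.12
position: [0.4355, -0.2755, 0.1051]
orientation: [1.255, 0.668, -1.14]
ft_force: [0.5, 0.0, -1.3]
opening: 0.129
```

```bash
python3 chk.py b
```

```text
8.125 [ 0.4355 -0.2755  0.1051] 0.12912523051821173 [ 0.5381  0.0469 -1.2886]
wrist 0.81 16170 c [ 0.4784 -0.2874  0.0822] in stand [-0.0123  0.0002 -0.0008] n in stand [-0.0017 -0.0041  1.    ] 0.0003730490024697157
top 0.58 1227 c [ 0.4781 -0.2853  0.0841] in stand [-0.0138 -0.0004  0.0015] n in stand [-0.0031  0.0006  1.    ] 0.0012615460827526187
side 0.56 407 c [ 0.4769 -0.2898  0.0834] in stand [-0.0094 -0.0008 -0.0002] n in stand [0.0016 0.0122 0.9999] 0.0013640372308275498
```

Request:
drive_tool([
  [[0, -0.0002, -0.001, 0, 0, 0, 1], [0, 0, 0, 0, 0, 0, 1]],
])

```text
t: 8.68
position: [0.4356, -0.2758, 0.1043]
orientation: [1.255, 0.667, -1.14]
ft_force: [-1.3, -0.6, -0.4]
opening: 0.128
```

Request:
drive_tool([
  [[0, -0.0002, -0.001, 0, 0, 0, 1], [0, 0, 0, 0, 0, 0, 1]],
])

```text
t: 8.93
position: [0.4359, -0.276, 0.1042]
orientation: [1.255, 0.666, -1.139]
ft_force: [-2.5, 2.6, 5.6]
opening: 0.127
```

Request:
drive_tool([
  [[0, 0, 0.0005, 0, 0, 0, 0.8], [0, 0, 0, 0, 0, 0, 0.7], [0, 0, 0, 0, 0, 0, 0.6], [0, 0, 0, 0, 0, 0, 0.55], [-0.002, 0.0015, 0.0045, 0, 0, 0, 0.55], [-0.006, 0.005, 0.015, 0, 0, 0, 0.55], [-0.012, 0.01, 0.029, 0, 0, 0, 0.55], [-0.015, 0.012, 0.035, 0, 0, 0, 0.55], [0, 0, 0, 0, 0, 0, 0.55]],
])

```text
t: 10.05
position: [0.4016, -0.2482, 0.192]
orientation: [1.254, 0.659, -1.136]
ft_force: [0.0, -1.4, 1.3]
opening: 0.454
```

```bash
python3 chk.py c
```

```text
10.05 [ 0.4016 -0.2482  0.192 ] 0.45433251596853264 [ 0.034  -1.3957  1.2941]
wrist 0.87 8810 c [ 0.4765 -0.2872  0.0762] in stand [-0.0134 -0.0016 -0.0066] n in stand [0.0047 0.0074 1.    ] 0.00046279029807730007
top 0.56 1461 c [ 0.4787 -0.2862  0.0833] in stand [-0.0132  0.0003  0.0006] n in stand [-0.0039 -0.0039  1.    ] 0.0012434340579142468
side 0.81 495 c [ 0.4772 -0.2909  0.0826] in stand [-0.0086 -0.0003 -0.0011] n in stand [0.0083 0.0009 1.    ] 0.0015946424081000575
```

View pics/c_wrist.png

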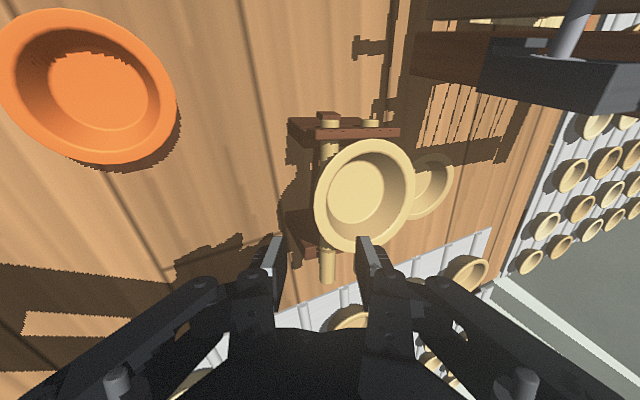

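The wrist view shows the crust resting on both poles at about (368,195) and the jaws clear of it. The batten is at (345,128). The top-view fit puts its normal within 0.3° of the stand's. Now I'll plan the handle grasp.

```bash
python3 - <<'E'
from h import *
np.set_printoptions(precision=3,suppress=True)
o=get_obs();R0=Ro.from_rotvec(o['orientation']).as_matrix();c=camera_params('wrist');C=-np.array(c['R']).T@np.array(c['t'])
print('cam in tool',R0.T@(C-o['position']),'q',np.array(o['qpos']))
e=np.array([.111,.994,0])
for s in(1,-1): plan([.571,-.048,.169],frame([0,0,-1],s*e),s)
E
```

```text
cam in tool [-0.134 -0.001 -0.07 ] q [-0.662 -0.399  1.964 -0.021  1.114 -0.516]
1 t 10.35 shift [ 0.171  0.199 -0.016] turn [-0.478  4.904 14.98 ] |turn| 15.77 open 0.454 F [0.6 0.5 0.7]
-1 t 10.35 shift [ 0.171  0.199 -0.016] turn [  4.866   0.474 -14.433] |turn| 15.24 open 0.454 F [0.6 0.5 0.7]
```

Request:
drive_tool([
  [[0, 0.01, 0.025, -0.048, 0.49, 1.498, 0.5], [0, 0.021, 0.025, -0.048, 0.49, 1.498, 0.5], [0.015, 0.021, 0.015, -0.048, 0.49, 1.498, 0.5], [0.02, 0.021, 0.01, -0.048, 0.49, 1.498, 0.5], [0.02, 0.021, 0, -0.048, 0.49, 1.498, 0.5], [0.02, 0.021, 0, -0.048, 0.49, 1.498, 0.5], [0.02, 0.021, 0, -0.048, 0.49, 1.498, 0.5], [0.02, 0.021, 0, -0.048, 0.49, 1.498, 0.5], [0.02, 0.021, 0, -0.048, 0.49, 1.498, 0.5], [0.02, 0.021, 0, -0.048, 0.49, 1.498, 0.5], [0.016, 0, 0, 0, 0, 0, 0.5], [0, 0, 0, 0, 0, 0, 0.5]],
])

```text
t: 11.85
position: [0.5721, -0.0482, 0.2598]
orientation: [0.089, 1.571, -0.084]
ft_force: [-1.4, 0.6, -0.3]
opening: 0.499
```

```bash
cat > bolt.py <<'E'
from h import *
import sys
np.set_printoptions(precision=4,suppress=True)
ex=np.array([.994,-.111,0]);ey=np.array([.111,.994,0]);H=np.array([.571,-.048,.18])
def look(n,fn=None):
    p,d=snap(n,fn);A=pts(n,d,np.ones(d.shape,bool));L=np.c_[(A-H)@ex,(A-H)@ey,A[:,2]]
    return p,d,L
E
python3 - <<'E'
from bolt import *
e=ey;plan([.571,-.048,.169],frame([0,0,-1],e));print(get_obs()['qpos'])
p,d,L=look('wrist','w3.png')
k=(abs(L[:,0])<.03)&(abs(L[:,1])<.03)&(abs(L[:,2]-.18)<.02);q=L[k]
for a in np.arange(-.026,.03,.004):
    s=q[abs(q[:,0]-a)<.002]
    if len(s)>5: print('%.3f'%a,len(s),'y',np.percentile(s[:,1],[3,50,97]),'z',np.percentile(s[:,2],[3,50,97]))
E
```

```text
t 11.85 shift [-0.0011  0.0002 -0.0908] turn [-0.031 -0.013 -0.006] |turn| 0.03 open 0.499 F [-1.4  0.6 -0.3]
[-0.1844  0.1393  1.2731  0.003   1.7311 -1.6442]
-0.022 138 y [-0.0103 -0.0023  0.0062] z [0.1741 0.1839 0.1889]
-0.018 126 y [-0.0119 -0.0023  0.0071] z [0.1808 0.1878 0.19  ]
-0.014 67 y [-0.0095 -0.0023  0.0063] z [0.1815 0.1857 0.1893]
-0.010 71 y [-0.008  -0.0024  0.0032] z [0.1803 0.1843 0.1864]
-0.006 70 y [-0.008  -0.0024  0.0032] z [0.181  0.1844 0.1862]
-0.002 70 y [-0.0081 -0.0032  0.0033] z [0.1802 0.1843 0.1861]
0.002 73 y [-0.0081 -0.0024  0.0033] z [0.1806 0.1845 0.186 ]
0.006 64 y [-0.0073 -0.0016  0.0033] z [0.1816 0.1844 0.1859]
0.010 63 y [-0.0073 -0.0024  0.0033] z [0.1818 0.1846 0.1861]
0.014 64 y [-0.0074 -0.0024  0.0034] z [0.1814 0.1846 0.186 ]
0.018 332 y [-0.0283  0.0013  0.0282] z [0.1773 0.1826 0.1862]
0.022 377 y [-0.0282  0.      0.0279] z [0.182  0.1851 0.1877]
0.026 270 y [-0.0283 -0.0008  0.0279] z [0.1828 0.1852 0.1877]
```

View pics/w3.png

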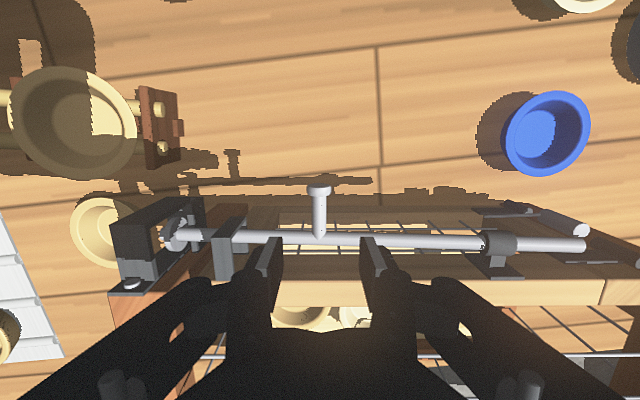

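The stem shows at (320,210), with its centre at z=0.180 m and 2.4 mm off in y. The washer sits in the keeper at about (172,240). Descending and gripping the stem.

Request:
drive_tool([
  [[-0.0015, -0.0022, -0.025, 0, 0, 0, 0.5], [0, 0, -0.03, 0, 0, 0, 0.5], [0, 0, -0.025, 0, 0, 0, 0.5], [0, 0, -0.0105, 0, 0, 0, 0.5], [0, 0, 0, 0, 0, 0, 0.7], [0, 0, 0, 0, 0, 0, 0.9], [0, 0, 0, 0, 0, 0, 1], [0, 0, 0, 0, 0, 0, 1], [0, 0, 0, 0, 0, 0, 1]],
], newtons=60)

```text
t: 13.02
position: [0.5705, -0.0508, 0.1729]
orientation: [0.089, 1.565, -0.085]
ft_force: [-1.3, 0.2, 4.1]
opening: 0.116
```

Request:
drive_tool([
  [[0, 0, 0.002, 0, 0, 0, 1], [0, 0, 0.002, 0, 0, 0, 1], [0, 0, 0.002, 0, 0, 0, 1], [0, 0, 0.002, 0, 0, 0, 1], [0, 0, 0, 0, 0, 0, 1]],
])

```text
t: 13.65
position: [0.5697, -0.051, 0.1792]
orientation: [0.089, 1.568, -0.086]
ft_force: [1.6, -1.4, -3.4]
opening: 0.111
```

```bash
cat > nose.py <<'E'
from bolt import *
# lip origin about 124+... along -ey from handle; print heights round the nose in the cage frame
for n in ['wrist','top','side']:
    p,d,L=look(n,sys.argv[1]+n+'.png')
    k=(L[:,0]>.0)&(L[:,0]<.06)&(L[:,1]>-.19)&(L[:,1]<.15)&(L[:,2]>.13)
    q=L[k]
    for y in np.arange(-.17,-.02,.01):
        s=q[(abs(q[:,1]-y)<.005)&(abs(q[:,0]-.024)<.006)]
        if len(s)>3: print(n,'%.2f'%y,len(s),'z',np.percentile(s[:,2],[5,50,95]))
    for th in ['bolt_nose','bolt_handle']:
        for r in spot_in(th,n)[:1]: print(n,th,r)
E
python3 nose.py n1
```

```text
wrist -0.15 151 z [0.1416 0.2127 0.2138]
wrist -0.14 751 z [0.1417 0.2129 0.214 ]
wrist -0.13 1055 z [0.1753 0.1944 0.2139]
wrist -0.12 1005 z [0.1635 0.1852 0.2134]
wrist -0.11 871 z [0.1408 0.1634 0.1862]
wrist -0.10 412 z [0.179  0.185  0.1868]
wrist -0.09 204 z [0.1786 0.1841 0.1866]
wrist -0.08 5 z [0.1657 0.1659 0.1662]
wrist -0.07 121 z [0.1638 0.1659 0.1667]
wrist bolt_nose {'rect': [352.9, 276.1, 568.5, 110.5], 'conf': 0.56}
wrist bolt_handle {'rect': [354.1, 277.8, 569.1, 105.2], 'conf': 0.62}
top -0.15 5 z [0.212  0.2142 0.2159]
top -0.14 21 z [0.2113 0.2147 0.2171]
top -0.13 24 z [0.2123 0.2149 0.2177]
top -0.12 12 z [0.1964 0.2147 0.2182]
top -0.06 19 z [0.5205 0.5247 0.5329]
top -0.05 34 z [0.521  0.528  0.5322]
top -0.04 33 z [0.5113 0.5225 0.5293]
top -0.03 31 z [0.5163 0.5236 0.5302]
top -0.02 31 z [0.5206 0.5263 0.5309]
top bolt_nose {'rect': [297.5, 141.1, 63.3, 11.9], 'conf': 0.59}
top bolt_handle {'rect': [296.6, 143.4, 69.1, 11.4], 'conf': 0.61}
side -0.05 9 z [0.5205 0.5252 0.5298]
side -0.04 4 z [0.5192 0.5225 0.5271]
side bolt_nose {'rect': [289.1, 193.9, 34.0, 45.4], 'conf': 0.46}
side bolt_handle {'rect': [289.2, 192.9, 31.5, 46.2], 'conf': 0.63}
```

```bash
python3 - <<'E'
import cv2
p=cv2.imread('pics/n1wrist.png');a=p[190:330,40:320];cv2.imwrite('pics/n1c.png',cv2.resize(a,(784,392),interpolation=2))
E
```

```text
(no output)
```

View pics/n1c.png

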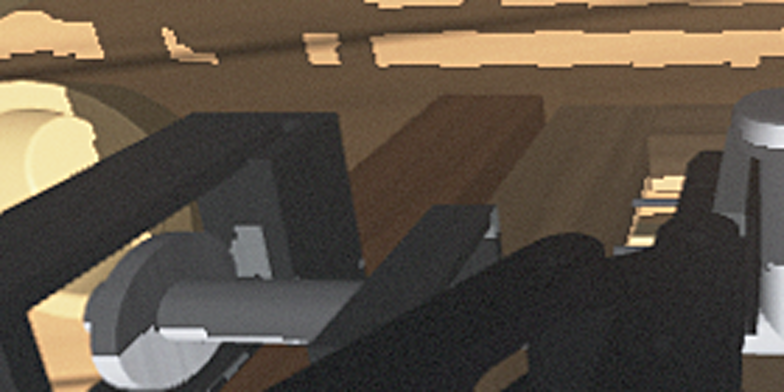

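The crop shows the lifted washer (about (150,310)) inside the keeper, with the lip behind and below the rod (about (240,360)). I'll read the heights from the depth image.

```bash
cat > washer.py <<'E'
from bolt import *
p,d,L=look('wrist')
k=(L[:,0]>-.01)&(L[:,0]<.06)&(L[:,1]>-.18)&(L[:,1]<-.09)&(L[:,2]>.13)&(L[:,2]<.215)
q=L[k]
print('rows: y along gate; cols x; cell = max z / count (mm)')
xs=np.arange(-.006,.06,.006)
print('       ',*['%5.0f'%(x*1e3) for x in xs])
for y in np.arange(-.17,-.09,.004):
    r=[]
    for x in xs:
        s=q[(abs(q[:,1]-y)<.002)&(abs(q[:,0]-x)<.003)]
        r.append('%5.0f'%(np.percentile(s[:,2],90)*1e3) if len(s)>2 else '    .')
    print('%6.0f '%(y*1e3),*r)
E
python3 washer.py
```

```text
rows: y along gate; cols x; cell = max z / count (mm)
           -6     0     6    12    18    24    30    36    42    48    54
  -170      .     .     .     .     .     .     .     .     .     .     .
  -166      .     .     .     .     .     .     .     .     .     .     .
  -162      .     .     .     .     .     .     .     .     .     .     .
  -158      .     .     .     .     .     .     .     .     .     .     .
  -154      .     .     .     .     .     .     .     .     .     .     .
  -150      .   201     .     .     .   142   213   213   213   214     .
  -146      .   203     .     .   213   214   214   214   214   213     .
  -142      .   206   213   214   214   214   214   214   214     .     .
  -138      .   212   214   214   214   214   214   214   214     .     .
  -134      .   213   214   214   214   214   214   214   214   215     .
  -130      .   213   214   214   214   214   214   214   214   213     .
  -126      .   213   214   213   213   213   214   214   213   195     .
  -122      .   210   213   213   213   213   213   213   211   189     .
  -118      .   163   164   164   184   187   186     .     .   183     .
  -114      .   163   163   163   183   186   164   153   145   177     .
  -110      .   164   163   161   185   187   186   154     .   173     .
  -106      .     .     .     .   185   187   186     .     .     .     .
  -102      .     .     .     .   185   187   186     .     .     .     .
   -98      .     .     .     .   186   187   187     .     .     .     .
   -94      .     .     .     .   186   188     .     .     .     .     .
   -90      .     .     .     .   185   187     .     .     .     .     .
```

Request:
drive_tool([
  [[0, 0, 0.0015, 0, 0, 0, 1], [0, 0, 0.0015, 0, 0, 0, 1], [0, 0, 0, 0, 0, 0, 1]],
])

```text
t: 14.52
position: [0.57, -0.0507, 0.1828]
orientation: [0.089, 1.567, -0.085]
ft_force: [0.1, -1.8, -4.9]
opening: 0.116
```

```bash
python3 washer.py | tail -8; python3 -c "
from station import *;o=get_obs();print(o['t'],o['position'],o['ft_force'],o['opening'])"
```

```text
-118      .   164   164   164   190   192   191     .     .   186     .
  -114      .   163   164   163   189   192   164   158   150   180     .
  -110      .   160   162   162   191   192   191   155     .   177     .
  -106      .     .     .     .   190   193   192     .     .     .     .
  -102      .     .     .     .   191   192   192     .     .     .     .
   -98      .     .     .     .   190   192   192     .     .     .     .
   -94      .     .     .     .   191   193   192     .     .     .     .
   -90      .     .     .     .   191   193     .     .     .     .     .
14.575 [ 0.56995548 -0.05061635  0.18269817] [ 0.38164454 -1.57457555 -4.39535074] 0.1204476074374461
```

The washer now clears the lip by about 7 mm, with about 7 mm left below the top bar. Drawing the bolt.

Request:
drive_tool([
  [[0.0003, 0.003, 0, 0, 0, 0, 1], [0.0006, 0.005, 0, 0, 0, 0, 1], [0.0006, 0.005, 0, 0, 0, 0, 1], [0.0006, 0.005, 0, 0, 0, 0, 1], [0, 0, 0, 0, 0, 0, 1]],
])

```text
t: 15.2
position: [0.5722, -0.0315, 0.1825]
orientation: [0.09, 1.567, -0.083]
ft_force: [1.4, 1.8, -7.1]
opening: 0.113
```

```bash
python3 washer.py | tail -16; python3 -c "
from station import *;o=get_obs();print(o['t'],o['position'],o['ft_force'],o['opening'])"
```

```text
-150      .   186     .     .     .   142   142     .   187   188     .
  -146      .   188     .     .   143   143   143   144   189   189     .
  -142      .   192     .     .   143   143   143   142   192     .     .
  -138      .   195     .   143   143   143   143     .   195     .     .
  -134      .   199     .     .     .     .   213   214   213   214     .
  -130      .   202     .     .   214   214   214   214   214   214     .
  -126      .   207   212   214   214   214   214   214   214   213     .
  -122      .   208   212   213   213   213   213   214   213   212     .
  -118      .   164   164   164   189   191     .     .     .   212     .
  -114      .   163   163   163   163   160   159   156   152   212     .
  -110      .   158   162   194   199   200   199   197     .   206   185
  -106      .     .     .   194   198   199   199   194   187   193   187
  -102      .     .     .     .   189   191   191     .     .     .     .
   -98      .     .     .     .   189   191   190     .     .     .     .
   -94      .     .     .     .   189   191     .     .     .   170     .
   -90      .     .     .     .   189     .     .     .     .   171     .
15.25 [ 0.57218233 -0.03151265  0.18245552] [ 0.50938535  1.50189615 -5.45068819] 0.11742475555583225
```

Request:
drive_tool([
  [[0.0006, 0.005, 0, 0, 0, 0, 1], [0.0006, 0.005, 0, 0, 0, 0, 1], [0.0006, 0.005, 0, 0, 0, 0, 1], [0.0003, 0.003, 0, 0, 0, 0, 1], [0, 0, 0, 0, 0, 0, 1]],
])

```text
t: 15.88
position: [0.5742, -0.014, 0.1825]
orientation: [0.09, 1.567, -0.084]
ft_force: [-0.3, 0.5, -5.5]
opening: 0.115
```

```bash
python3 washer.py | tail -10; python3 -c "
from station import *;o=get_obs();print(o['t'],o['position'],o['ft_force'],o['opening'])"
```

```text
-126      .   192   192     .     .     .     .     .   204   207     .
  -122      .   194   194     .     .     .     .     .   209   209     .
  -118      .   163   164   164   164   164     .     .     .   211     .
  -114      .   163   163   163   163   162   148   141     .   212     .
  -110      .   161   164   162   159   161   143     .     .   212   213
  -106      .     .     .     .     .     .     .     .     .   212   212
  -102      .     .     .     .   189   190     .     .     .     .     .
   -98      .     .     .     .     .     .     .     .     .   208     .
   -94      .     .     .   194   198   199   199     .     .   208     .
   -90      .     .     .   194   198   199   199     .     .   201     .
15.925 [ 0.57423718 -0.01397644  0.18251038] [ 1.51356167  0.50091454 -6.11605656] 0.11132171478682944
```

The bolt is drawn about 37 mm and the washer is clear of the keeper. Wrist forces stayed small. Swinging the gate.

Request:
drive_tool([
  [[-0.008, 0.0026, 0, 0, 0, -0.334, 1], [-0.0079, 0.0029, 0, 0, 0, -0.334, 1], [-0.0077, 0.0032, 0, 0, 0, -0.334, 1], [-0.0076, 0.0035, 0, 0, 0, -0.334, 1], [0, 0, 0, 0, 0, 0, 1]],
])

```text
t: 16.55
position: [0.5436, -0.0019, 0.1831]
orientation: [0.199, 1.557, -0.194]
ft_force: [4.3, 0.8, -7.4]
opening: 0.114
```

Request:
drive_tool([
  [[-0.0075, 0.0038, 0, 0, 0, -0.334, 1], [-0.0074, 0.0041, 0, 0, 0, -0.334, 1], [-0.0072, 0.0044, 0, 0, 0, -0.334, 1], [-0.0071, 0.0047, 0, 0, 0, -0.334, 1], [0, 0, 0, 0, 0, 0, 1], [0, 0, 0, 0, 0, 0, 1]],
])

```text
t: 17.3
position: [0.5148, 0.0143, 0.1831]
orientation: [0.308, 1.544, -0.304]
ft_force: [4.2, 0.3, -4.7]
opening: 0.116
```

```bash
python3 chk.py e; python3 - <<'E'
from h import *
np.set_printoptions(precision=4,suppress=True)
o=get_obs();print(o['t'],o['position'],o['ft_force'],o['opening'])
Hg=np.array([.647,.215])
for n in ['wrist','top','side']:
    p,d=snap(n,'f_'+n+'.png');A=pts(n,d,np.ones(d.shape,bool))
    k=(A[:,2]>.204)&(A[:,2]<.216)
    v=A[k][:,:2]-Hg;r=np.hypot(*v.T);th=np.arctan2(v[:,0],v[:,1])-np.arctan2(-.111,-.994)
    th=(th+np.pi)%(2*np.pi)-np.pi
    for a in(.12,.2,.3,.35):
        m=(abs(r-a)<.02)&(th>.1)&(th<.5)
        # front edge angle of top rail (outermost)
        if m.sum()>5: print(n,a,m.sum(),'front-edge opening',np.percentile(th[m],[5,50,95]), 'rear edge est')
    print(n,[(m['conf'],np.round(np.median(pts(n,d,m['mask']),0),3)) for m in masks_of('crust',n)[:6]], [(m['conf'],np.round(np.median(pts(n,d,m['mask']),0),3)) for m in masks_of('mould',n)[:1]])
E
```

```text
17.3 [0.5148 0.0143 0.1831] 0.11571039031540573 [ 4.1883  0.3147 -4.66  ]
wrist 0.58 6171 c [ 0.4782 -0.2883  0.0813] in stand [-0.0116  0.0002 -0.0019] n in stand [0.0025 0.002  1.    ] 0.00047010481054371965
top 0.71 1504 c [ 0.4788 -0.2858  0.0833] in stand [-0.0136  0.0003  0.0006] n in stand [ 0.0018 -0.0057  1.    ] 0.0012512221162914701
side 0.72 357 c [ 0.4757 -0.2893  0.0826] in stand [-0.0099 -0.0021 -0.0008] n in stand [0.0234 0.0194 0.9995] 0.0014338251944178634
17.6 [0.5141 0.0144 0.1828] [ 5.9333 -0.6523 -4.8654] 0.1092691451500098
wrist 0.12 217 front-edge opening [0.2079 0.2549 0.2668] rear edge est
wrist 0.35 1440 front-edge opening [0.3187 0.3537 0.377 ] rear edge est
wrist [(0.82, array([ 0.29 , -0.181,  0.019])), (0.82, array([0.551, 0.259, 0.024])), (0.69, array([ 0.591, -0.383,  0.03 ])), (0.62, array([0.521, 0.016, 0.193])), (0.58, array([ 0.493, -0.273,  0.097]))] [(0.86, array([0.467, 0.367, 0.005]))]
top 0.12 173 front-edge opening [0.1131 0.1954 0.2838] rear edge est
top 0.35 273 front-edge opening [0.2097 0.2608 0.3645] rear edge est
top [(0.93, array([ 0.481, -0.284,  0.104])), (0.93, array([0.36 , 0.283, 0.023])), (0.83, array([ 0.625, -0.359,  0.023])), (0.75, array([0.552, 0.253, 0.024])), (0.66, array([ 0.29 , -0.176,  0.022]))] [(0.92, array([0.445, 0.447, 0.022]))]
side 0.12 83 front-edge opening [0.1097 0.1993 0.2832] rear edge est
side 0.2 84 front-edge opening [0.1572 0.2189 0.266 ] rear edge est
side 0.3 15 front-edge opening [0.193  0.2096 0.2418] rear edge est
side [(0.88, array([ 0.292, -0.183,  0.019])), (0.87, array([ 0.464, -0.295,  0.102])), (0.83, array([0.36 , 0.272, 0.02 ])), (0.78, array([0.552, 0.243, 0.02 ])), (0.53, array([ 0.617, -0.387,  0.012]))] [(0.59, array([0.443, 0.402, 0.019]))]
```

View pics/f_top.png

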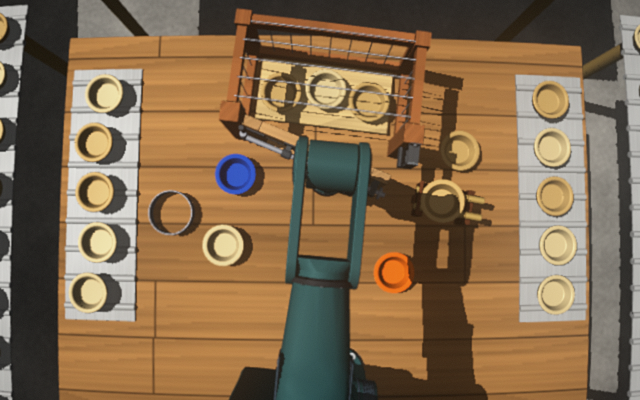

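View pics/f_wrist.png

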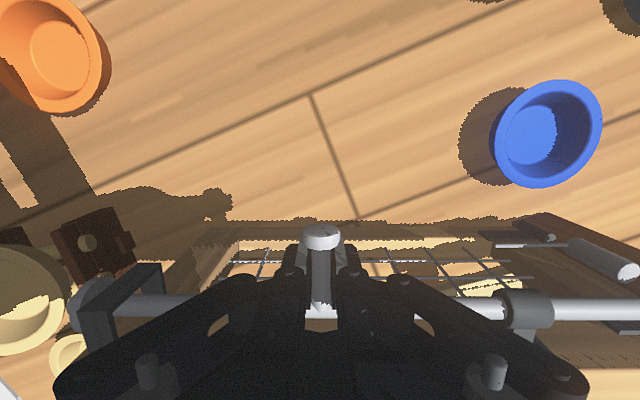

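The top view shows the gate ajar and held by the gripper, the crust on the stand at (443,200), and the other crusts and the mould where they were. The wrist view shows the stem still between the pads at (320,270). I'll do one still second as a stability check before handing in.

Request:
drive_tool([
  [[0, 0, 0, 0, 0, 0, 1], [0, 0, 0, 0, 0, 0, 1], [0, 0, 0, 0, 0, 0, 1], [0, 0, 0, 0, 0, 0, 1], [0, 0, 0, 0, 0, 0, 1], [0, 0, 0, 0, 0, 0, 1], [0, 0, 0, 0, 0, 0, 1], [0, 0, 0, 0, 0, 0, 1]],
])

```text
t: 19.05
position: [0.5137, 0.0145, 0.1826]
orientation: [0.309, 1.546, -0.305]
ft_force: [4.9, -0.5, -4.9]
opening: 0.114
```

```bash
python3 - <<'E'
from h import *
np.set_printoptions(precision=4,suppress=True)
# gate face line from rail points, wrist + side, and stem position relative to the pads
o=get_obs();p0=np.array(o['position']);v=p0[:2]-[.647,.215]
print(o['t'],p0,o['ft_force'],o['opening'],'opening from handle',np.arctan2(v[0],v[1])-np.arctan2(-.0728,-.229))
p,d=snap('side');A=pts('side',d,np.ones(d.shape,bool))
k=(A[:,2]>.203)&(A[:,2]<.215)&(A[:,1]>-.12)&(A[:,1]<.19)&(A[:,0]>.45)&(A[:,0]<.64)
B=A[k]
for y in np.arange(-.1,.19,.03):
    q=B[abs(B[:,1]-y)<.015]
    if len(q)>4: print('%.2f'%y,len(q),np.percentile(q[:,0],[3,50,97]))
E
```

```text
19.05 [0.5137 0.0145 0.1826] [ 4.9013 -0.4711 -4.8673] 0.11359047222344146 opening from handle 0.27886743805604386
-0.07 9 [0.5502 0.5564 0.5617]
-0.04 46 [0.548  0.558  0.5689]
-0.01 63 [0.5535 0.5683 0.5829]
0.02 80 [0.5013 0.5768 0.5949]
0.05 69 [0.578  0.5931 0.6102]
0.08 73 [0.5909 0.6052 0.6219]
0.11 81 [0.6007 0.6171 0.6345]
0.14 65 [0.6151 0.6279 0.6393]
0.17 32 [0.6269 0.6348 0.6397]
```

```bash
python3 -c "
from station import *
print(finish_job())"
```

```text
the job is handed in; nothing more can be done
None
```

The job is done and handed in at about 19 s of the 51 s allowed. It gave no verdict. These are my own last checks:

- **Crust:** I drew it towards the robot by its near wall and set it on the stand. It rests flat on both poles, open side up. The top and wrist views put its axis within 0.4° of square to the stand. The side view, with fewer points, gave about 1.7°. It lies roughly 5 mm above the stop batten and had not moved since I let it go.
- **Bolt:** I lifted the nose until the washer had about 7 mm to spare over the lip and under the top bar. I then drew it about 37 mm, with no more than about 7 N at the wrist, mostly the bolt's weight. It is still drawn, with the handle in the grip.
- **Gate:** It is held ajar at 0.279 rad by the handle position and about 0.275 rad by the rail in the side view, roughly 10 cm at the latch edge. It held steady for over a second before I handed in.
- **Other things:** The other crusts and the mould show where they were at the start.

One reading disagreed: the first wrist-camera fit after I let go put the crust about 7 mm too low. A later wrist fit and both other cameras contradicted it, so I disregarded it.

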